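Tip a house plaque face down onto the gluing board

TASK

Turn the wooden house plaque over onto the gluing board so that its plain back faces up: push it up against the board's front edge, keep it pressed there while you raise its free edge until it tips over onto the board, then slide it home, square and touching along the back rail, and let go. Work gently, never pressing the plaque with more than 25 N, and leave the house block, the marker and the eraser where they are.

Things in the scene. Friction and masses are not known exactly. Their poses are not given: they have to be found in the camera images.
- plaque_center (a point): Centre (half-way up) of the loose plaque: a plain light wood slab 100 x 100 x 9 mm, square edges, 60 to 105 g, too wide to grip across. z axis: out of the front face, which has a flat dark house drawing (nothing stands proud); x, y along its sides. Starts flat on the table, front up, centre 80 to 140 mm before the board's front edge. Dents above 25 N.
- board: Plywood gluing board fixed on the table, 156 (x) x 220 (y) x 16 mm high; origin: centre of its underside. Front edge: upright face 16 mm high with a slippery polished steel strip, at x = -78 mm, towards the plaque. At the back a wooden rail 16 mm thick, 20 mm above the board, inner face at x = +62 mm: 140 mm of flat board between. x axis runs from front edge to rail, roughly to world -y.
- front_edge (a point): Middle of the board's upper front edge, 16 mm above the table; axes as the board. The face below it holds the plaque's far side while the near side is raised; friction is about 0.15 on the steel strip and 0.5 to 0.7 elsewhere, and a push of about 8 N along the plaque keeps a finger from slipping off its near side. On edge, the plaque stands by itself on its 9 mm.
- rail_foot (a point): Middle of the foot of the rail's inner face, on the board's top, 16 mm above the table; axes as the board.
- house: White toy house block 40 x 45 x 93 mm with a notched top, loose, standing beside the board (at its +y end); origin under its centre. Bystander.
- marker: Loose marker pen lying flat, 135 mm long, 16 mm high, along its x; origin under its middle. Bystander.
- eraser: Loose dark eraser 45 x 24 x 14 mm, origin under its centre, beside the board's -y end. Bystander.
Things that resemble listed ones, but are neither listed nor needed, are in the scene too. What is shaped like the part that bears plaque_center but red or yellow is not meant.

How it is judged:
By the outcome, as a careful person would: the job done as asked, in the order asked, and still so for the second after the job is handed in, with the robot touching nothing.
It also fails if it takes over 72 s, if anything falls off the work surface, if the arm or the gripper's body presses on something with over 40 N, if the wrist force passes 120 N, or if a joint passes its speed limit or range.

ROBOT

A 7-joint arm with a two-finger parallel gripper is mounted at the origin on the work surface. World frame = base frame: x ahead of the robot, y to its left, z up, the work surface at z = 0. Lengths are in m, angles in rad, forces in N, time in s.
With the tool pointing down it reaches from about 0.4 to 0.85 m from the base axis. Payload 4.4 kg.
Tool frame: the origin (TCP) lies on the centre line of the jaws, within the pads' length; the fingertips stand manip.tcp_to_tips ahead of it and the grasp point (between the pads) lies 6 mm ahead of it (manip.tcp_to_tips is the distance from the TCP to the fingertips, in m); z points along the fingers, y is the direction in which the jaws open and shut (so a half turn about z gives the same grasp; the last joint's range is limited). The gripper opens to 94 mm and grips with 3 to 60 N. Pads are 16 mm wide; open, the fingers measure 119 mm over their backs; the gripper's body (75 mm by 177 mm) begins 78 mm behind the grasp point.
Start: joints at [1.183, 0.628, 0.038, 1.517, -0.027, 0.996, -0.02], TCP at [0.206, -0.617, 0.23] pointing down, gripper open.
Joint ranges: [-3.06, 3.06], [-0.37, 2.12], [-1.25, 1.32], [0.18, 2.47], [-1.1, 4.24], [0.23, 1.98], [-2.94, 2.94]. Speed limits (rad/s): [2.57, 2.57, 3.14, 3.14, 3.14, 3.14, 3.14].

INTERFACE

Orientations are given as a unit quaternion [w, x, y, z].
In Python, from rig import manip, snapshot, calibration gives the robot as it stands. The module is installed in compiled form; this text tells all that it offers.
- The arm moves only by the tool servo_tool, never from a script. Its argument "increments" is a list of rows, each a list of 5 numbers: the shift along the world's x, y, z in mm, then the turn about the world's z in degrees, then the finger opening in mm, from 0 to 94. A call has 1 to 12 rows; each row is the pose to reach, as a shift and turn from the pose measured when the call began; what a row does not reach only later rows make up. A row lasts 1/8 s, in which the tool goes at most 62.5 mm and 10.7 degrees, less where a joint would pass 70% of its speed; a pose out of reach is approached as far as the arm can. A call with a gripper value outside its range is refused whole. The fingers move at their own pace and stop on an object; "grip_force" is the grip in N (left out, the last holds). Time passes only in rows, so rows that repeat a pose let the fingers close. It gives the time, the measured TCP pose, the force and the opening at its end, in the units of the state.
- manip.sense(): the state, without advancing time (a new reading comes with each control period).
- snapshot(name): name is "scene" or "top" or "wrist"; returns the picture (400x640x3 uint8, red, green, blue); there is no depth.
- calibration(name): a dict with "fx", "fy", "cx", "cy" (pixels), "pose" (4x4, takes a point from camera to world coordinates). Camera axes: x right, y down, z forward; pixel columns grow to the right and rows downward; lengths in m; the calibration is good to about 2 mm. A picture is of the moment at which its call begins: read the wrist's pose just before it. calibration takes no time and is no camera call; for the wrist camera it gives the pose at the moment of the call.
- manip.sign_off(): hands the job in, once; it reports no verdict.
The state is a dict: "time_s": time; "joint_pos": joint angles; "dq": joint speeds; "tau": joint torques, N m; "tool_pos": TCP position; "tool_rot": TCP orientation; "force": force on the tool from outside, world axes, zero at the start; "ft_torque": the same for the moment, N m; "opening": finger opening in m.
Only numpy, scipy, OpenCV 4.12 (cv2) and the standard library are available. Lean on these libraries where they do the work, as an engineer would, in place of code of your own. Each camera call takes 0.05 s, during which the arm holds its last target.

## Working session

There is one attempt and no reset: what is moved stays moved. The work goes in short steps, Python scripts to look and compute and a tool call to move; the robot and the scene stay as the last step left them, time stands still between calls to the robot, and variables do not carry over. Pictures are saved under pics/ and viewed, and the job is handed in when it is done.

Besides the shell and the picture viewer there is one more tool, called after ">>>" in YAML: its name, and indented under it one key for each argument. servo_tool: Moves the arm, as the interface text tells. Its arguments: {"type":"object","properties":{"increments":{"type":"array","items":{"type":"array","items":{"type":"number"}}},"grip_force":{"type":"number"}},"required":["increments"]}

```bash
ls; mkdir -p pics
cat > h.py <<'E'
import numpy as np, cv2
from rig import manip, snapshot, calibration
def save(name,out,crop=None,s=1):
    im=snapshot(name)
    cv2.imwrite('pics/full_'+out,im[:,:,::-1])
    if crop: 
        a,b,c,d=crop; im=im[b:d,a:c]
    if s!=1: im=cv2.resize(im,None,fx=s,fy=s,interpolation=cv2.INTER_CUBIC)
    cv2.imwrite('pics/'+out,im[:,:,::-1])
def px2w(cal,u,v,z):
    P=np.array(cal['pose']); d=P[:3,:3]@np.array([(u-cal['cx'])/cal['fx'],(v-cal['cy'])/cal['fy'],1])
    o=P[:3,3]; return o+d*(z-o[2])/d[2]
def w2px(cal,p):
    P=np.array(cal['pose']); q=P[:3,:3].T@(np.array(p)-P[:3,3]); return cal['fx']*q[0]/q[2]+cal['cx'],cal['fy']*q[1]/q[2]+cal['cy']
E
python3 - <<'E'
from h import *
save('top','top0.png');save('scene','scene0.png')
print(manip.sense(),manip.tcp_to_tips)
for n in('top','scene'): print(calibration(n))
E
```

```text
pics
{'time_s': 0.1, 'joint_pos': array([ 1.18317201,  0.62923893,  0.03842764,  1.5182327 , -0.02704311,
        0.99632247, -0.01997735]), 'dq': array([-1.99070637e-03, -2.08181628e-03,  6.70010720e-05, -2.40149099e-03,
       -1.11183113e-03, -1.92357007e-03,  1.19561941e-03]), 'tau': array([ 2.63225244e-03, -5.50798094e+01,  1.14746992e+00, -1.87117481e+01,
       -5.20963257e-02,  1.91990234e-02,  7.14181465e-05]), 'tool_pos': array([ 0.2054713 , -0.61609109,  0.22966655]), 'tool_rot': array([-8.34019846e-04,  9.87080091e-01,  1.60225419e-01, -1.19829596e-04]), 'force': array([-0.67954625,  0.17987315,  0.58002913]), 'ft_torque': array([-0.00935356,  0.01234631, -0.04385969]), 'opening': 0.09374482530269626} 0.025
{'fx': 463.91915971643857, 'fy': 463.91915971643857, 'cx': 316.89187060761884, 'cy': 196.73800101357875, 'pose': array([[-0.01860145, -0.98711641,  0.15891876,  0.46685898],
       [-0.99979427,  0.01965012,  0.00502983, -0.07506636],
       [-0.0080878 , -0.1587925 , -0.98727885,  1.00880539],
       [ 0.        ,  0.        ,  0.        ,  1.        ]])}
{'fx': 408.3978249136315, 'fy': 408.3978249136315, 'cx': 319.7487707169006, 'cy': 191.87089888022325, 'pose': array([[ 0.43991221,  0.5752986 , -0.68957144,  1.10965241],
       [ 0.89801104, -0.27555533,  0.3429948 , -0.2961173 ],
       [ 0.00730934, -0.77013037, -0.63784464,  0.53279232],
       [ 0.        ,  0.        ,  0.        ,  1.        ]])}
```

View pics/top0.png

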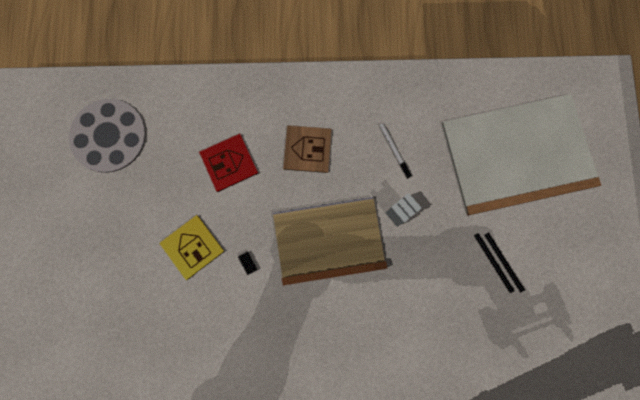

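View pics/scene0.png

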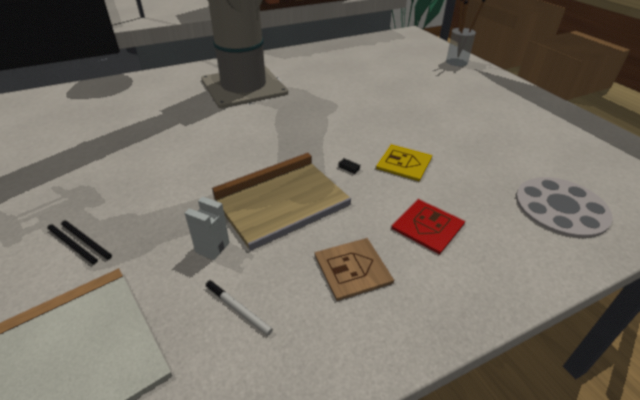

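The top view shows three candidate slabs: red (229,162), yellow (192,247) and plain wood (307,149). The wood one is the plaque, because it is light wood and sits in front of the wooden board at (330,240). The pale board at (520,150) is a look-alike. I'll confirm in an enlarged crop.

Run:
```python
import cv2
im=cv2.imread('pics/full_top0.png')
cv2.imwrite('pics/c1.png',cv2.resize(im[110:300,255:445],None,fx=3.15,fy=3.15,interpolation=cv2.INTER_CUBIC))
```

```text
(no output)
```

View pics/c1.png

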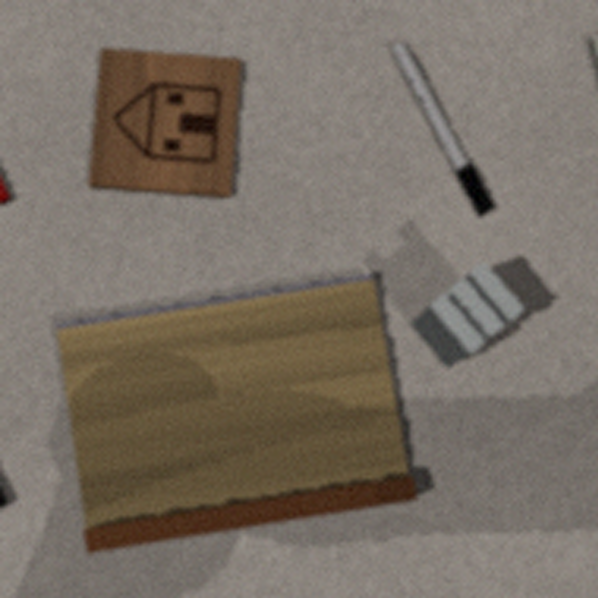

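The crop confirms a plain wood slab with the house drawing, with corners at (101,49), (244,58), (234,197) and (91,187). The board's front upper edge runs (57,326)–(378,279), and the rail's inner foot runs about (85,527)–(408,476).

Run:
```python
from h import *
c=calibration('top')
f=lambda u,v,z: px2w(c,255+(u+.5)/3.15-.5,110+(v+.5)/3.15-.5,z)
P=[f(*p,.009) for p in[(101,49),(244,58),(234,197),(91,187)]]
print(np.round(P,4)); print('centre',np.mean(P,0)); print([np.linalg.norm(P[i]-P[i-1]) for i in range(4)])
A=f(57,326,.016);B=f(378,279,.016);print('front',A,B,np.linalg.norm(B-A))
C=f(85,527,.016);D=f(408,476,.016);print('rail',C,D)
yb=(B-A)/np.linalg.norm(B-A); print('board y dir',yb,np.degrees(np.arctan2(yb[0],-yb[1])))
yr=(D-C)/np.linalg.norm(D-C); print('rail dir',np.degrees(np.arctan2(yr[0],-yr[1])))
xb=np.array([yb[1],-yb[0],0]); print('xb',xb); M=(A+B)/2
print('rail dist',(C-M)@xb,(D-M)@xb)
for p in P: print('plaque rel front',(p-M)@xb,(p-M)@yb)
s=manip.sense();q=s['tool_rot'];print('yaw',2*np.degrees(np.arctan2(q[2],q[1])))
for p in[(400,45),(485,210)]: print('marker',f(*p,.01))
for p in[(487,310)]: print('house',f(*p,.09))
```

```text
[[ 0.7914 -0.0054  0.009 ]
 [ 0.7826 -0.1069  0.009 ]
 [ 0.682  -0.0975  0.009 ]
 [ 0.6912  0.0024  0.009 ]]
centre [ 0.73676074 -0.05186205  0.009     ]
[np.float64(0.10050869907436376), np.float64(0.10184661272340739), np.float64(0.10103820043047143), np.float64(0.10033766155413582)]
front [0.59271072 0.02584939 0.016     ] [ 0.62090854 -0.19495101  0.016     ] 0.22259365225741737
rail [0.45671375 0.00755271 0.016     ] [ 0.48648693 -0.20995643  0.016     ]
board y dir [ 0.12667847 -0.99194383  0.        ] 7.277695551942113
rail dir 7.79434517475744
xb [-0.99194383 -0.12667847  0.        ]
rail dist 0.13721914158937215 0.13523954763877657
plaque rel front -0.1930821068371235 -0.05510219934113859
plaque rel front -0.1715110053967736 0.044433824820377235
plaque rel front -0.0729087932344498 0.022381121971878068
plaque rel front -0.09467877520493563 -0.07556638545509542
yaw 18.439967728295066
marker [ 0.78947638 -0.21770823  0.01      ]
marker [ 0.66895535 -0.27193373  0.01      ]
house [ 0.58819184 -0.25420319  0.09      ]
```

>>> servo_tool:
  increments:
    - [300, 280, 0, -5, 50]
    - [620, 578, 0, -11, 50]
    - [620, 578, 0, -11, 50]
    - [620, 578, 0, -11, 50]
    - [620, 578, 0, -11, 50]
    - [620, 578, 0, -11, 50]
    - [620, 578, 0, -11, 50]
    - [620, 578, 0, -11, 50]
    - [620, 578, 0, -11, 50]
    - [620, 578, 0, -11, 50]
    - [620, 578, 0, -11, 50]
    - [620, 578, 0, -11, 50]

```text
time_s: 1.6
tool_pos: [0.7549, -0.1034, 0.2293]
tool_rot: [-0.001, 0.998, 0.065, -0.0]
force: [0.9, -1.2, -0.4]
opening: 0.0499
```

>>> servo_tool:
  increments:
    - [35, 31, 0, 0, 50]
    - [72, 62, 0, 0, 50]
    - [72, 62, -60, 0, 50]
    - [72, 62, -110, 0, 50]
    - [72, 62, -160, 0, 50]
    - [72, 62, -165, 0, 50]
    - [72, 62, -165, 0, 50]

```text
time_s: 2.48
tool_pos: [0.8276, -0.0415, 0.0653]
tool_rot: [-0.001, 0.998, 0.065, 0.0]
force: [-0.1, -1.2, 1.0]
opening: 0.0499
```

Run:
```python
from h import *
s=manip.sense();print(s['tool_pos'],s['tool_rot'],s['force'],s['joint_pos'])
save('wrist','w1.png');save('top','t1.png',(255,60,445,300),2.4);save('scene','s1.png')
```

```text
[ 0.82764091 -0.04146065  0.06533433] [-6.40581594e-04  9.97895054e-01  6.48460041e-02  2.14203852e-04] [-0.12102074 -1.24375884  0.95345723] [-0.01659292  1.08188379  0.08642617  0.99432482 -0.08856672  1.0682817
 -1.37421759]
```

View pics/w1.png

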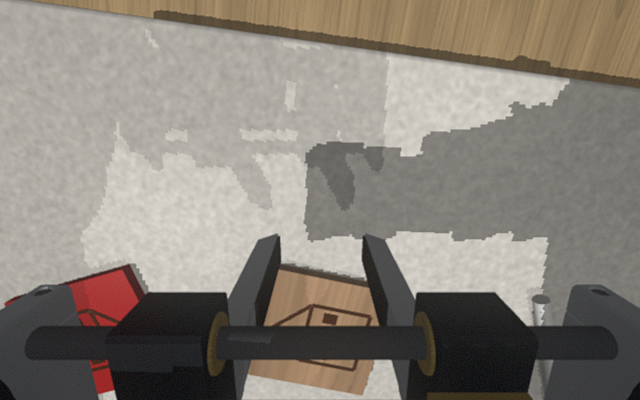

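View pics/t1.png

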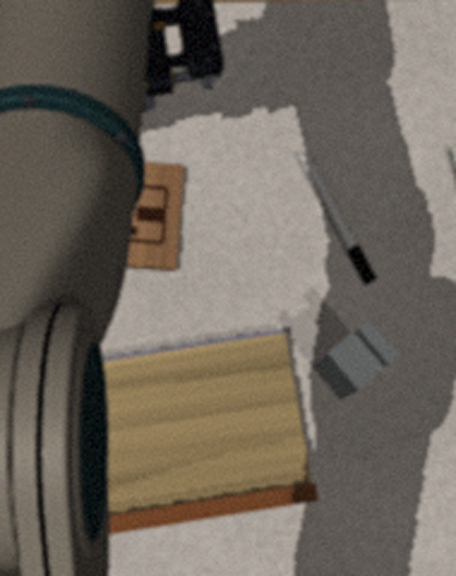

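View pics/s1.png

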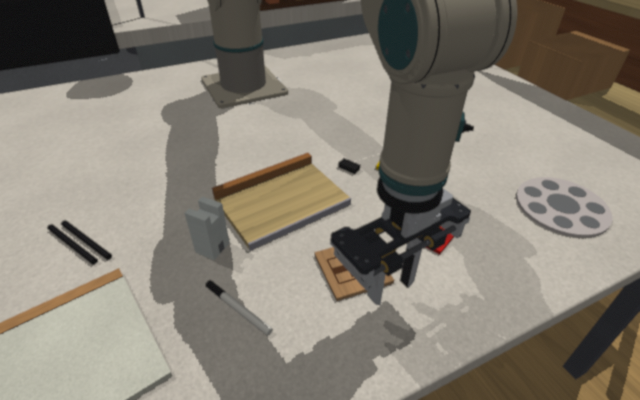

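>>> servo_tool:
  increments:
    - [0, 0, -30, 0, 50]
    - [0, 0, -37.5, 0, 50]
    - [0, 0, -37.5, 0, 50]
    - [0, 0, -37.5, 0, 50]

```text
time_s: 3.12
tool_pos: [0.8298, -0.0416, 0.0318]
tool_rot: [-0.0, 0.998, 0.065, 0.003]
force: [-0.9, 0.5, 0.5]
opening: 0.0501
```

>>> servo_tool:
  increments:
    - [-5, -0.6, -4, 0, 50]
    - [-13, -1.7, -4.3, 0, 50]
    - [-21, -2.7, -4.3, 0, 50]
    - [-29, -3.7, -4.3, 0, 50]
    - [-37, -4.7, -4.3, 0, 50]
    - [-45, -5.7, -4.3, 0, 50]
    - [-53, -6.8, -4.3, 0, 50]
    - [-61, -7.8, -4.3, 0, 50]
    - [-69, -8.8, -4.3, 0, 50]
    - [-77, -9.8, -4.3, 0, 50]
    - [-83, -10.6, -4.3, 0, 50]

```text
time_s: 4.5
tool_pos: [0.7464, -0.0524, 0.0276]
tool_rot: [-0.0, 0.998, 0.065, 0.003]
force: [1.3, 0.0, 0.3]
opening: 0.05
```

Run:
```python
from h import *
s=manip.sense();print(s['tool_pos'],s['tool_rot'],s['force'])
save('scene','s2.png',(180,130,480,355),2.66)
```

```text
[ 0.74635877 -0.05237245  0.02757055] [-2.87670564e-04  9.97890439e-01  6.48423023e-02  3.17265203e-03] [1.31784292 0.03654348 0.27463523]
```

View pics/s2.png

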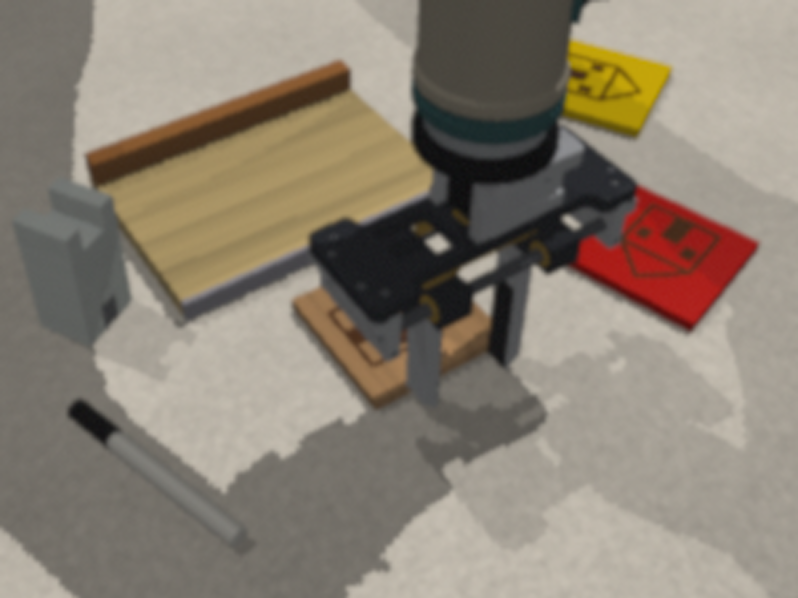

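>>> servo_tool:
  increments:
    - [-8, -1, 0, 0, 50]
    - [-16, -2, 0, 0, 50]
    - [-22, -2.8, 0, 0, 50]
    - [-27, -3.4, 0, 0, 50]
    - [-30, -3.8, 0, 0, 50]
    - [-32, -4.1, 0, 0, 50]

```text
time_s: 5.3
tool_pos: [0.7176, -0.0553, 0.0288]
tool_rot: [-0.001, 0.998, 0.065, 0.007]
force: [9.1, 1.7, -1.0]
opening: 0.0498
```

>>> servo_tool:
  increments:
    - [3, 0.4, -1, 0, 50]
    - [3, 0.4, -2.5, 0, 50]
    - [3, 0.4, -2.5, 0, 50]
    - [0, 0, -2.5, 0, 50]
    - [-3, -0.4, -2.5, 0, 50]
    - [-3, -0.4, -2.5, 0, 50]

```text
time_s: 6.05
tool_pos: [0.7176, -0.0554, 0.0276]
tool_rot: [-0.0, 0.998, 0.066, 0.01]
force: [4.7, 0.3, -0.3]
opening: 0.05
```

Run:
```python
from h import *
s=manip.sense();print(s['tool_pos'],s['tool_rot'],s['force'],s['ft_torque'])
save('scene','s3.png',(180,130,480,355),2.66)
```

```text
[ 0.71761886 -0.05536069  0.02762811] [-3.57180516e-04  9.97778249e-01  6.57963542e-02  1.04535687e-02] [ 4.72467592  0.26113535 -0.27613382] [ 0.20500514 -1.33165462  0.19372279]
```

View pics/s3.png

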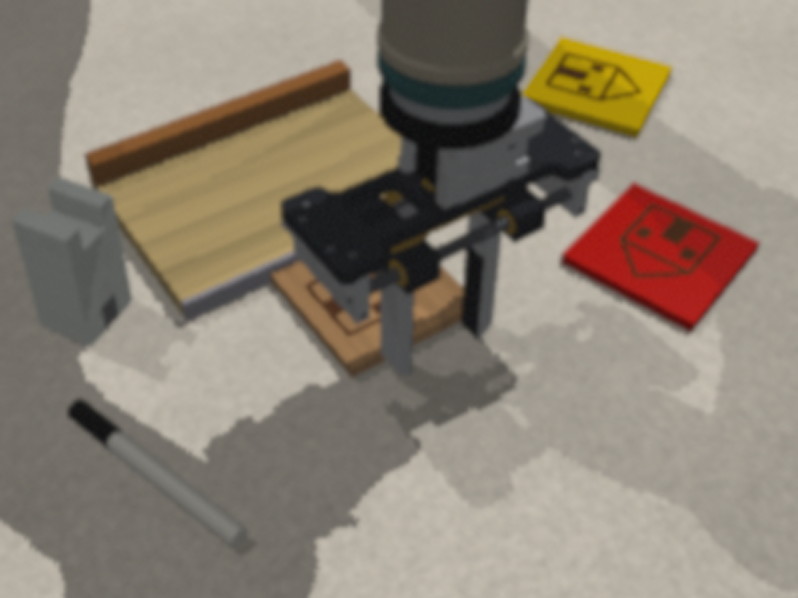

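```bash
cat > arc.py <<'E'
import numpy as np
def rows(ths,th0,b,h=2.6,yaw=7.45):
    f=lambda t:np.array([(9-h)*np.sin(t)+100*np.cos(t),100*np.sin(t)+h*np.cos(t)])
    y=np.radians(yaw);o=[]
    for t in ths:
        t=np.radians(t); d=f(t)-f(np.radians(th0))-b*np.array([np.cos(t),np.sin(t)])
        o.append([round(d[0]*np.cos(y),1),round(d[0]*np.sin(y),1),round(d[1],1),0,50])
    return o
E
python3 -c "
from arc import *
print(rows([0,0,2,5,8,12,16,20,20],0,6))
for t in range(0,95,10): print(t,rows([t],0,0))"
```

```text
[[np.float64(-5.9), np.float64(-0.8), np.float64(0.0), 0, 50], [np.float64(-5.9), np.float64(-0.8), np.float64(0.0), 0, 50], [np.float64(-5.8), np.float64(-0.8), np.float64(3.3), 0, 50], [np.float64(-5.8), np.float64(-0.8), np.float64(8.2), 0, 50], [np.float64(-6.0), np.float64(-0.8), np.float64(13.1), 0, 50], [np.float64(-6.7), np.float64(-0.9), np.float64(19.5), 0, 50], [np.float64(-7.8), np.float64(-1.0), np.float64(25.8), 0, 50], [np.float64(-9.4), np.float64(-1.2), np.float64(32.0), 0, 50], [np.float64(-9.4), np.float64(-1.2), np.float64(32.0), 0, 50]]
0 [[np.float64(0.0), np.float64(0.0), np.float64(0.0), 0, 50]]
10 [[np.float64(-0.4), np.float64(-0.1), np.float64(17.3), 0, 50]]
20 [[np.float64(-3.8), np.float64(-0.5), np.float64(34.0), 0, 50]]
30 [[np.float64(-10.1), np.float64(-1.3), np.float64(49.7), 0, 50]]
40 [[np.float64(-19.1), np.float64(-2.5), np.float64(63.7), 0, 50]]
50 [[np.float64(-30.6), np.float64(-4.0), np.float64(75.7), 0, 50]]
60 [[np.float64(-44.1), np.float64(-5.8), np.float64(85.3), 0, 50]]
70 [[np.float64(-59.3), np.float64(-7.8), np.float64(92.3), 0, 50]]
80 [[np.float64(-75.7), np.float64(-9.9), np.float64(96.3), 0, 50]]
90 [[np.float64(-92.8), np.float64(-12.1), np.float64(97.4), 0, 50]]
```

First lift to about 12°, to see the force and whether it follows.

>>> servo_tool:
  increments:
    - [-6, -0.8, 0, 0, 50]
    - [-6, -0.8, 0, 0, 50]
    - [-6, -0.8, 3, 0, 50]
    - [-6, -0.8, 8, 0, 50]
    - [-6, -0.8, 13, 0, 50]
    - [-6.7, -0.9, 19.5, 0, 50]
    - [-6.7, -0.9, 19.5, 0, 50]

```text
time_s: 6.98
tool_pos: [0.7156, -0.0556, 0.0497]
tool_rot: [-0.0, 0.998, 0.066, 0.016]
force: [7.4, 1.1, 1.4]
opening: 0.0502
```

Run:
```python
from h import *
s=manip.sense();print(s['tool_pos'],s['tool_rot'],s['force'],s['ft_torque'])
save('scene','s4.png',(180,130,480,355),2.66)
```

```text
[ 0.7155669  -0.05562895  0.04967523] [-1.78679714e-04  9.97687631e-01  6.61446749e-02  1.56282254e-02] [7.3866246  1.12287045 1.42470718] [ 0.28052489 -1.71545955  0.1060855 ]
```

View pics/s4.png

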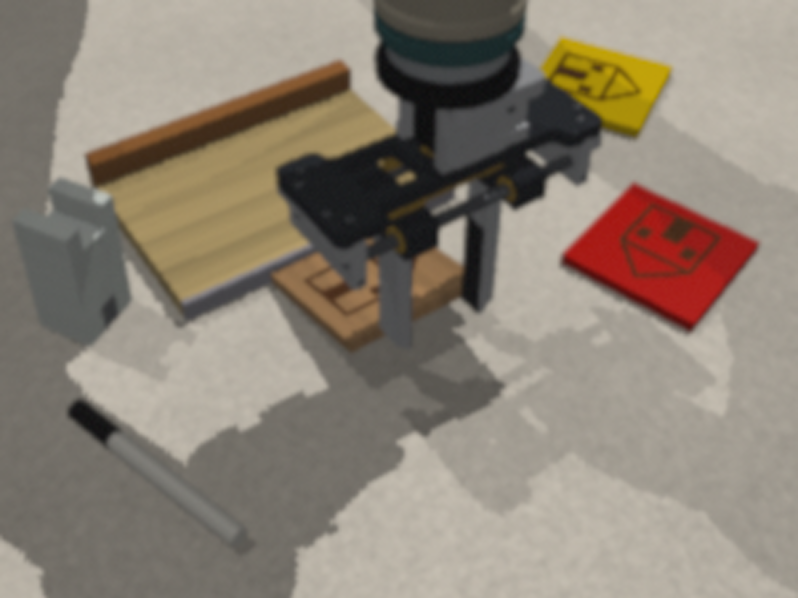

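```bash
python3 -c "
from arc import *
for r in rows([13,16,20,24,28,32,36,40,44],12.8,6): print([float(x) for x in r])"
```

```text
[-5.9, -0.8, -1.0, 0.0, 50.0]
[-6.8, -0.9, 3.7, 0.0, 50.0]
[-8.3, -1.1, 9.9, 0.0, 50.0]
[-10.4, -1.4, 15.9, 0.0, 50.0]
[-12.8, -1.7, 21.7, 0.0, 50.0]
[-15.7, -2.1, 27.3, 0.0, 50.0]
[-19.0, -2.5, 32.7, 0.0, 50.0]
[-22.6, -3.0, 37.7, 0.0, 50.0]
[-26.6, -3.5, 42.5, 0.0, 50.0]
```

>>> servo_tool:
  increments:
    - [-6, -0.8, 0, 0, 50]
    - [-7, -0.9, 4, 0, 50]
    - [-8.5, -1.1, 10, 0, 50]
    - [-10.5, -1.4, 16, 0, 50]
    - [-13, -1.7, 22, 0, 50]
    - [-16, -2.1, 27.5, 0, 50]
    - [-16, -2.1, 27.5, 0, 50]

```text
time_s: 7.9
tool_pos: [0.7043, -0.0572, 0.0801]
tool_rot: [0.0, 0.998, 0.066, 0.021]
force: [7.5, 1.7, 3.2]
opening: 0.05
```

Run:
```python
from h import *
s=manip.sense();print(s['tool_pos'],s['tool_rot'],s['force'],s['ft_torque'])
save('scene','s5.png',(180,130,480,355),2.66)
```

```text
[ 0.7042554  -0.0571772   0.08007339] [2.59020799e-05 9.97573950e-01 6.63351989e-02 2.11152795e-02] [7.46936658 1.65997744 3.24426772] [ 0.31948572 -1.66637883  0.07198136]
```

View pics/s5.png

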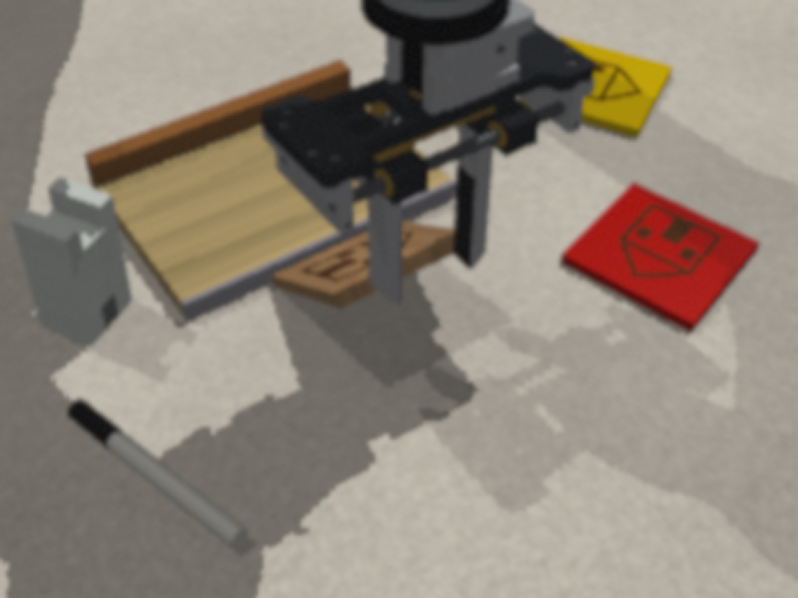

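```bash
python3 -c "
from arc import *
for r in rows([33,36,40,44,48,52,56,60,64,68,72,76],32,6): print([float(x) for x in r])"
```

```text
[-5.8, -0.8, -1.8, 0.0, 50.0]
[-8.3, -1.1, 2.2, 0.0, 50.0]
[-12.0, -1.6, 7.2, 0.0, 50.0]
[-16.0, -2.1, 12.0, 0.0, 50.0]
[-20.4, -2.7, 16.4, 0.0, 50.0]
[-25.1, -3.3, 20.5, 0.0, 50.0]
[-30.1, -3.9, 24.2, 0.0, 50.0]
[-35.4, -4.6, 27.5, 0.0, 50.0]
[-40.9, -5.3, 30.4, 0.0, 50.0]
[-46.7, -6.1, 32.9, 0.0, 50.0]
[-52.6, -6.9, 35.0, 0.0, 50.0]
[-58.7, -7.7, 36.6, 0.0, 50.0]
```

>>> servo_tool:
  increments:
    - [-6, -0.8, -1.5, 0, 50]
    - [-8.5, -1.1, 2.5, 0, 50]
    - [-12, -1.6, 7, 0, 50]
    - [-16, -2.1, 12, 0, 50]
    - [-20.5, -2.7, 16.5, 0, 50]
    - [-25, -3.3, 20.5, 0, 50]
    - [-25, -3.3, 20.5, 0, 50]

```text
time_s: 8.82
tool_pos: [0.6839, -0.0601, 0.1038]
tool_rot: [0.0, 0.997, 0.067, 0.027]
force: [6.1, 1.2, 6.7]
opening: 0.0502
```

Run:
```python
from h import *
s=manip.sense();print(s['tool_pos'],s['tool_rot'],s['force'],s['ft_torque'])
save('scene','s6.png',(180,130,480,355),2.66)
```

```text
[ 0.6838826  -0.06005051  0.10382224] [3.20738144e-04 9.97431338e-01 6.65089028e-02 2.65930071e-02] [6.1252068  1.15336065 6.71537268] [ 0.26811388 -1.43267151  0.07452541]
```

View pics/s6.png

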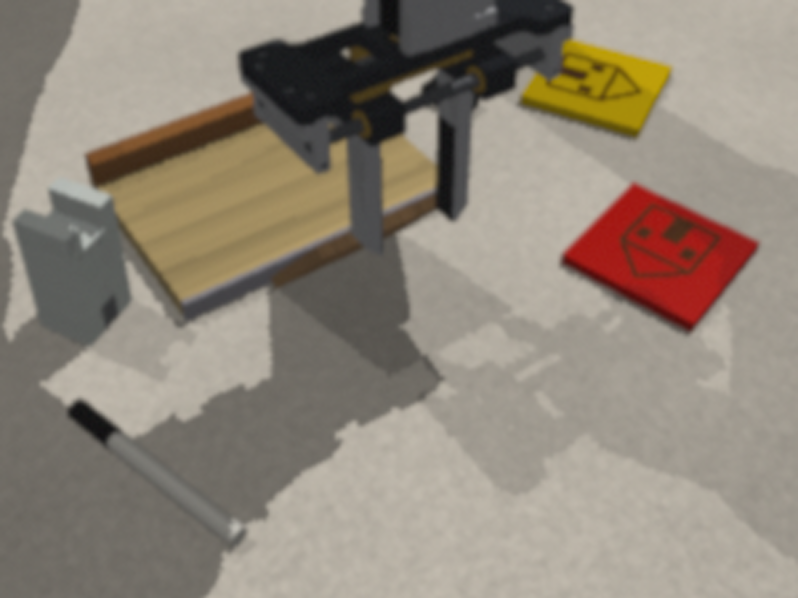

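```bash
python3 -c "
from arc import *
for r in rows([52,55,59,63,67,71,75,79,83,87],51,6): print([float(x) for x in r])"
```

```text
[-4.9, -0.6, -3.7, 0.0, 50.0]
[-8.7, -1.1, -0.9, 0.0, 50.0]
[-13.9, -1.8, 2.6, 0.0, 50.0]
[-19.4, -2.5, 5.6, 0.0, 50.0]
[-25.1, -3.3, 8.2, 0.0, 50.0]
[-31.0, -4.1, 10.4, 0.0, 50.0]
[-37.1, -4.8, 12.1, 0.0, 50.0]
[-43.3, -5.7, 13.4, 0.0, 50.0]
[-49.7, -6.5, 14.3, 0.0, 50.0]
[-56.1, -7.3, 14.7, 0.0, 50.0]
```

>>> servo_tool:
  increments:
    - [-5, -0.6, -3.5, 0, 50]
    - [-9, -1.1, -1, 0, 50]
    - [-14, -1.8, 2.5, 0, 50]
    - [-19.5, -2.5, 5.5, 0, 50]
    - [-25, -3.3, 8, 0, 50]
    - [-31, -4.1, 10.5, 0, 50]
    - [-31, -4.1, 10.5, 0, 50]

```text
time_s: 9.75
tool_pos: [0.6545, -0.0643, 0.1165]
tool_rot: [0.001, 0.997, 0.066, 0.029]
force: [0.5, -0.1, -0.7]
opening: 0.05
```

Run:
```python
from h import *
s=manip.sense();print(s['tool_pos'],s['tool_rot'],s['force'],s['ft_torque'])
save('scene','s7.png',(180,130,480,355),2.66)
```

```text
[ 0.65452919 -0.06432899  0.11652622] [6.21022008e-04 9.97369565e-01 6.64741452e-02 2.88920858e-02] [ 0.5009254  -0.08741149 -0.68137489] [ 0.07093667 -0.00936965  0.01346986]
```

View pics/s7.png

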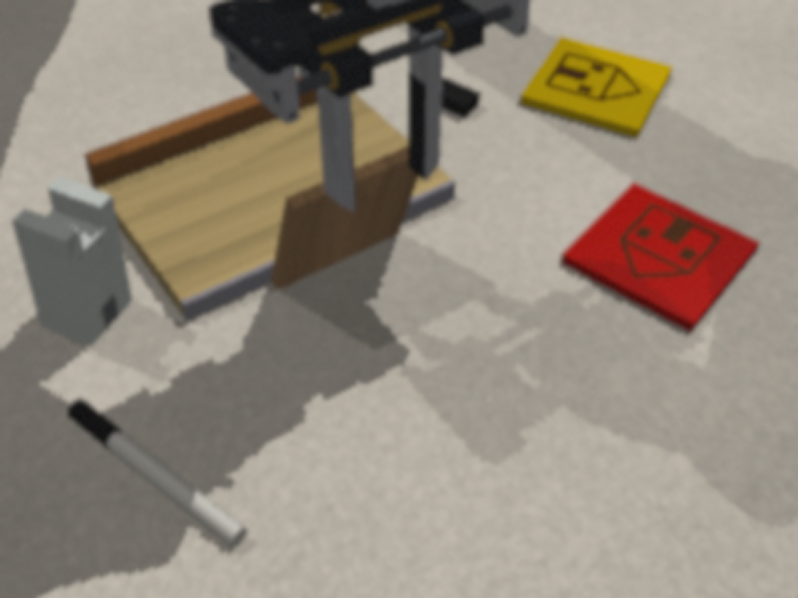

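>>> servo_tool:
  increments:
    - [-5, -0.6, 0, 0, 50]
    - [-10, -1.3, 0, 0, 50]
    - [-15, -2, 0, 0, 50]
    - [-19, -2.5, 0, 0, 50]
    - [-22, -2.9, 0, 0, 50]
    - [-25, -3.3, 0, 0, 50]
    - [-25, -3.3, 0, 0, 50]

```text
time_s: 10.68
tool_pos: [0.6279, -0.0677, 0.1153]
tool_rot: [0.0, 0.997, 0.066, 0.027]
force: [0.5, -0.0, -0.5]
opening: 0.0501
```

Run:
```python
from h import *
s=manip.sense();print(s['tool_pos'],s['tool_rot'],s['force'],s['ft_torque'])
save('scene','s8.png',(180,130,480,355),2.66)
```

```text
[ 0.6278756  -0.06768514  0.11531194] [4.56259084e-04 9.97424572e-01 6.64173159e-02 2.70694596e-02] [ 0.45893125 -0.01026749 -0.50642794] [-0.00783426  0.02332366 -0.03162939]
```

View pics/s8.png

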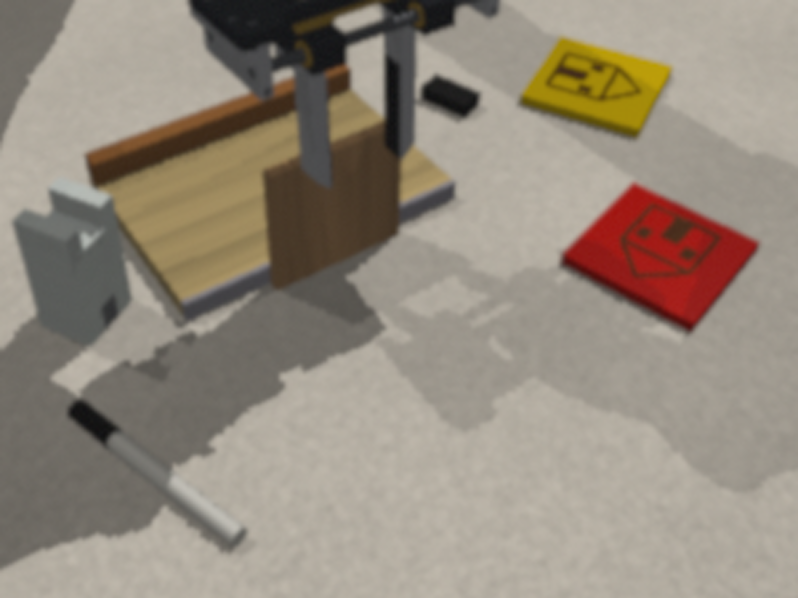

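>>> servo_tool:
  increments:
    - [-4, -0.5, 0, 0, 50]
    - [-8, -1, 0, 0, 50]
    - [-12, -1.6, 0, 0, 50]
    - [-16, -2.1, 0, 0, 50]
    - [-20, -2.6, 0, 0, 50]
    - [-24, -3.1, 0, 0, 50]
    - [-24, -3.1, 0, 0, 50]
    - [-24, -3.1, 0, 0, 50]

```text
time_s: 11.72
tool_pos: [0.6042, -0.0707, 0.1154]
tool_rot: [0.0, 0.997, 0.066, 0.027]
force: [-0.3, 0.6, 0.0]
opening: 0.0501
```

Run:
```python
from h import *
s=manip.sense();print(s['tool_pos'],s['tool_rot'],s['force'],s['ft_torque'])
save('scene','s9.png',(180,130,480,355),2.66)
```

```text
[ 0.60423344 -0.07068273  0.11538297] [4.41855887e-04 9.97413758e-01 6.64776134e-02 2.73189966e-02] [-0.33633376  0.56927111  0.00170197] [0.00014291 0.02001856 0.05265195]
```

View pics/s9.png

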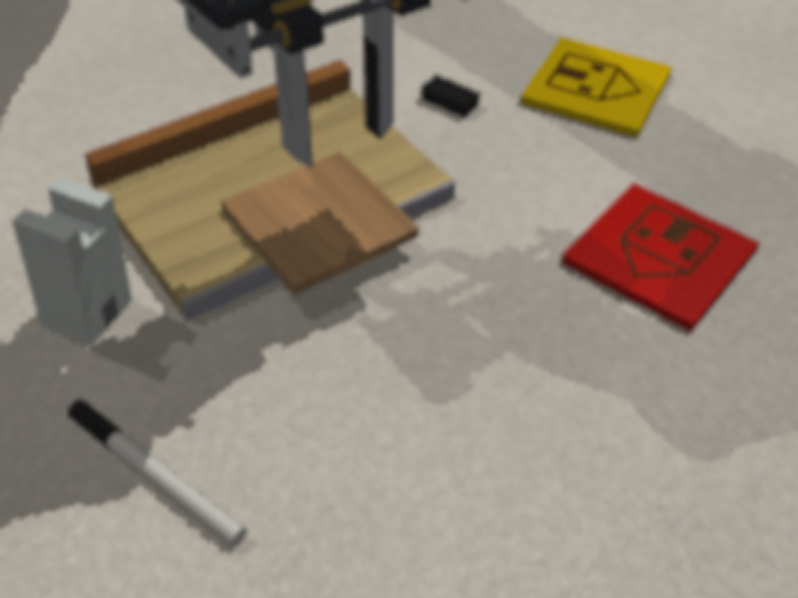

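The plaque has tipped onto the board with its plain back up, and it overhangs the front edge. Its crop corners are (298,290), (417,232), (343,153) and (222,205).

Run:
```python
from h import *
c=calibration('scene')
M=np.array([.6068,-.0846]);u=np.array([.992,.127]);yb=np.array([.127,-.992])
for p in[(298,290-5),(417,232-4),(343,153),(222,205)]:
    w=px2w(c,180+p[0]/2.66,130+p[1]/2.66,.025); print(w.round(4),'s',(w[:2]-M)@u,'lat',(w[:2]-M)@yb)
t=np.array([.6042,-.0707]);print('tcp s',(t-M)@u,(t-M)@yb)
```

```text
[ 0.6496 -0.1197  0.025 ] s 0.03801733929349886 lat 0.04020955435423401
[ 0.6352 -0.0251  0.025 ] s 0.035764231585751566 lat -0.055461271969559696
[ 0.5394 -0.0364  0.025 ] s -0.06076259555434873 lat -0.05641358068055574
[ 0.5552 -0.1372  0.025 ] s -0.057825354492274654 lat 0.04558149063105815
tcp s -0.0008139000000000467 -0.014119000000000001
```

>>> servo_tool:
  increments:
    - [35, 1, 0, 0, 50]
    - [70, 2, 0, 0, 50]
    - [70, 2, 0, 0, 50]
    - [70, 2, -40, 0, 50]
    - [70, 2, -70, 0, 50]
    - [70, 2, -70, 0, 50]
    - [70, 2, -70, 0, 50]

```text
time_s: 12.65
tool_pos: [0.6746, -0.0689, 0.0465]
tool_rot: [0.001, 0.997, 0.066, 0.028]
force: [0.3, -0.1, 0.0]
opening: 0.0499
```

Run:
```python
from h import *
s=manip.sense();print(s['tool_pos'],s['tool_rot'],s['force'],s['ft_torque'])
save('scene','s10.png',(180,130,480,355),2.66)
```

```text
[ 0.67463512 -0.06888897  0.04646627] [5.95125634e-04 9.97401657e-01 6.64218111e-02 2.78877008e-02] [ 0.26928977 -0.14717133  0.00107533] [0.05932048 0.03640101 0.03849276]
```

View pics/s10.png

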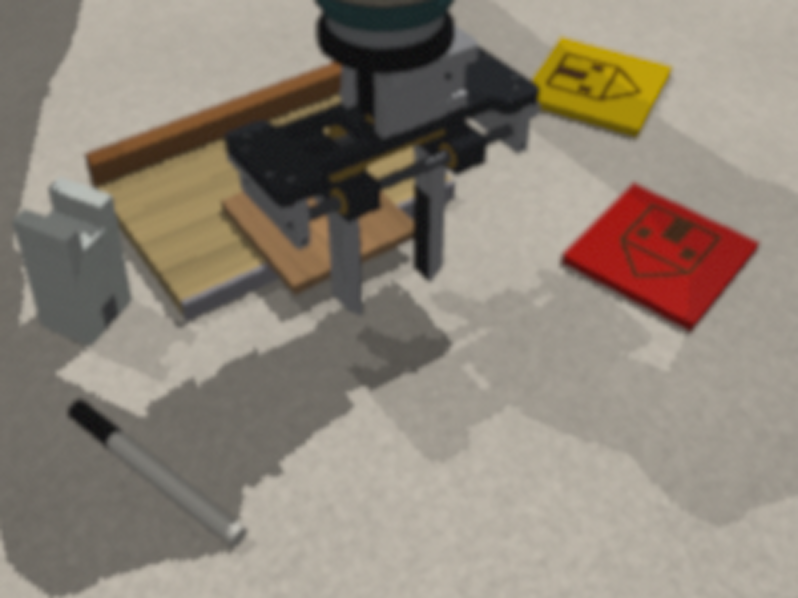

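>>> servo_tool:
  increments:
    - [-5, -0.7, -1.8, 0, 50]
    - [-10, -1.3, -1.8, 0, 50]
    - [-17, -2.3, -1.8, 0, 50]
    - [-24, -3.2, -1.8, 0, 50]
    - [-31, -4.1, -1.8, 0, 50]
    - [-38, -5.1, -1.8, 0, 50]
    - [-45, -6, -1.8, 0, 50]
    - [-52, -6.9, -1.8, 0, 50]
    - [-59, -7.9, -1.8, 0, 50]
    - [-66, -8.8, -1.8, 0, 50]
    - [-72, -9.6, -1.8, 0, 50]
    - [-76, -10.1, -1.8, 0, 50]

```text
time_s: 14.2
tool_pos: [0.5988, -0.0791, 0.0452]
tool_rot: [0.001, 0.997, 0.066, 0.028]
force: [1.4, 0.5, 1.1]
opening: 0.0501
```

Run:
```python
from h import *
s=manip.sense();print(s['tool_pos'],s['tool_rot'],s['force'],s['ft_torque'])
save('scene','s11.png',(180,130,480,355),2.66)
```

```text
[ 0.59883116 -0.07911282  0.04521681] [7.01236289e-04 9.97386376e-01 6.63953310e-02 2.84883234e-02] [1.43072104 0.46706975 1.11233349] [ 0.05229512 -0.21195151  0.01633352]
```

View pics/s11.png

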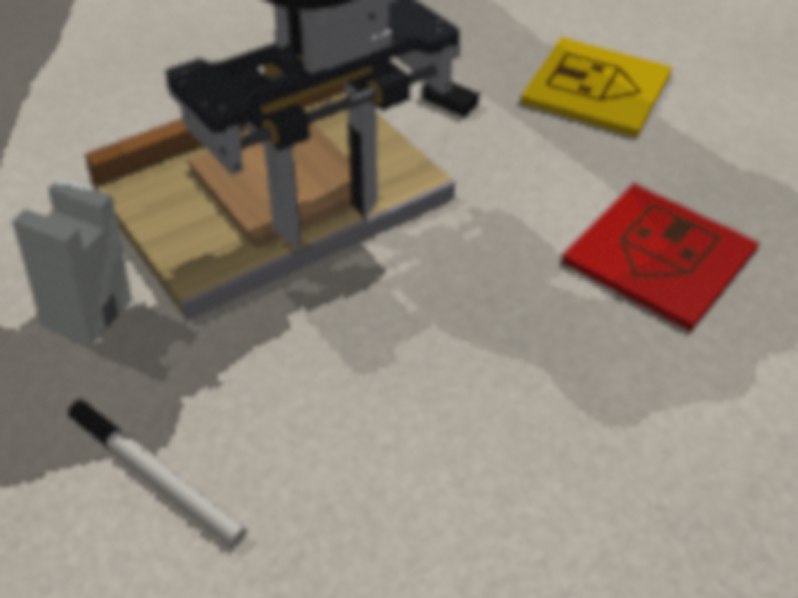

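>>> servo_tool:
  increments:
    - [-5, -0.7, 0, 0, 50]
    - [-9, -1.2, 0, 0, 50]
    - [-12, -1.6, 0, 0, 50]
    - [-15, -2, 0, 0, 50]
    - [-17, -2.3, 0, 0, 50]
    - [-18, -2.4, 0, 0, 50]

```text
time_s: 15.0
tool_pos: [0.5801, -0.0816, 0.0452]
tool_rot: [0.001, 0.997, 0.066, 0.028]
force: [1.3, 1.0, -0.6]
opening: 0.0499
```

>>> servo_tool:
  increments:
    - [-2, -0.3, 0, 0, 50]
    - [-4, -0.5, 0, 0, 50]
    - [-6, -0.8, 0, 0, 50]
    - [-7, -0.9, 0, 0, 50]
    - [-7, -0.9, 0, 0, 50]

```text
time_s: 15.62
tool_pos: [0.5785, -0.0813, 0.0466]
tool_rot: [0.001, 0.997, 0.067, 0.033]
force: [9.1, 2.5, -1.3]
opening: 0.0504
```

Run:
```python
from h import *
s=manip.sense();print(s['tool_pos'],s['tool_rot'],s['force'],s['ft_torque'])
save('scene','s12.png',(190,120,350,240),5)
```

```text
[ 0.57846505 -0.08128334  0.04656021] [7.73145714e-04 9.97184981e-01 6.71926614e-02 3.32665433e-02] [ 9.10686869  2.45402204 -1.29743642] [ 0.72802482 -1.98922995  0.15938387]
```

View pics/s12.png

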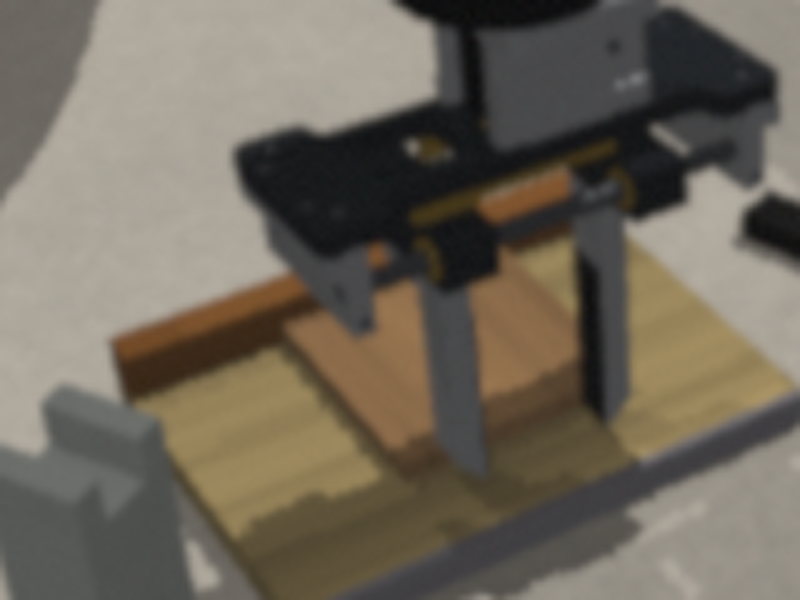

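>>> servo_tool:
  increments:
    - [6, 0.8, 0, 0, 50]
    - [20, 2.6, 0, 0, 50]
    - [30, 4, 0, 0, 50]
    - [30, 4, 40, 0, 50]
    - [30, 4, 90, 0, 50]
    - [30, 4, 140, 0, 50]
    - [-30, -100, 170, 0, 50]
    - [-80, -180, 180, 0, 50]
    - [-130, -260, 180, 0, 50]
    - [-150, -340, 180, 0, 50]
    - [-150, -400, 180, 0, 50]
    - [-150, -400, 180, 0, 50]

```text
time_s: 17.18
tool_pos: [0.4488, -0.413, 0.2239]
tool_rot: [0.0, 0.997, 0.067, 0.033]
force: [0.8, 0.2, 0.1]
opening: 0.0501
```

Run:
```python
from h import *
s=manip.sense();print(s['tool_pos'],s['force'])
save('top','t2.png',(255,110,445,300),3.15);save('scene','s13.png',(190,120,350,240),5)
```

```text
[ 0.44878013 -0.41303391  0.22392792] [0.81081582 0.17155865 0.09621557]
```

View pics/t2.png

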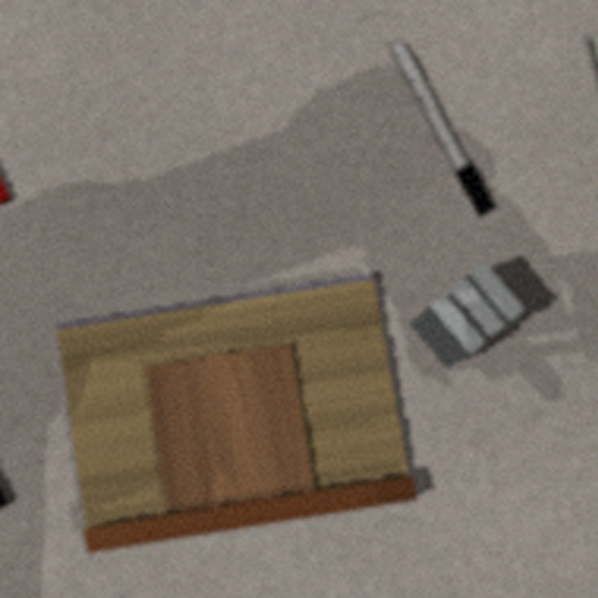

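View pics/s13.png

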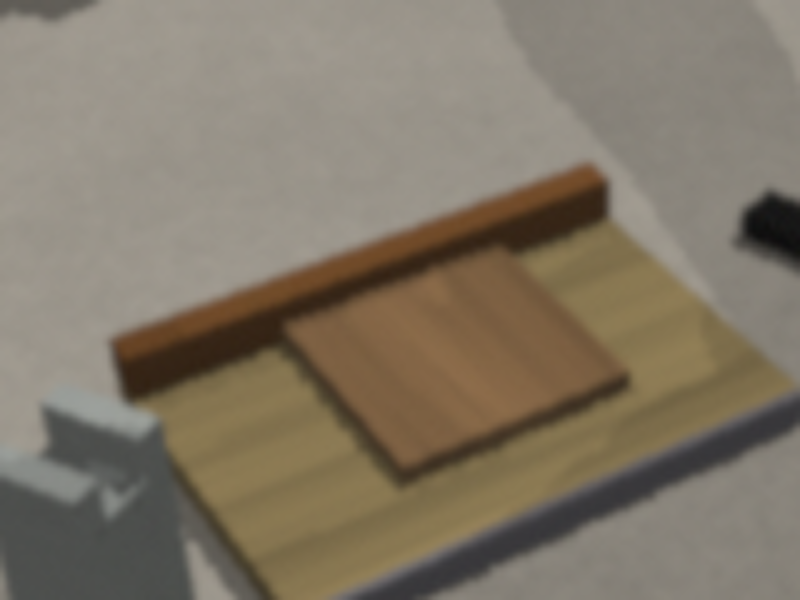

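Run:
```python
from h import *
im=np.mean([snapshot('top').astype(float) for _ in range(6)],0)
c=calibration('top')
# rectify board frame metric, plane z: rows=s, cols=lat ; 0.5 mm
M=np.array([.6068,-.0846]);a=np.radians(7.6);u=np.array([np.cos(a),np.sin(a)]);yb=np.array([np.sin(a),-np.cos(a)])
def rect(z):
    s=np.arange(20,-175,-.5);l=np.arange(-120,121,.5);X=np.zeros((len(s),len(l)),np.float32);Y=X.copy()
    for i,si in enumerate(s):
        for j,lj in enumerate(l):
            p=M+u*si/1e3+yb*lj/1e3; X[i,j],Y[i,j]=w2px(c,[p[0],p[1],z])
    return cv2.remap(im.astype(np.float32),X,Y,cv2.INTER_CUBIC)
def edge(R,s0,s1,l0,l1,name):
    g=cv2.GaussianBlur(R,(0,0),2).mean(2); r0=int((20-s0)*2);r1=int((20-s1)*2);P=[]
    for l in np.arange(l0,l1,2.):
        d=np.abs(np.diff(g[r0:r1,int((l+120)*2)])); w=d**3; P.append((l,20-.5*(r0+.5+(w*np.arange(len(w))).sum()/w.sum())))
    P=np.array(P);k=np.polyfit(P[:,0],P[:,1],1)
    for _ in range(3):
        r=P[:,1]-np.polyval(k,P[:,0]); P=P[abs(r)<2*r.std()+.2];k=np.polyfit(P[:,0],P[:,1],1)
    print(name,'angle',np.degrees(k[0]).round(2),'s@0',k[1].round(2),'rms',r.std().round(2))
A=rect(.025);B=rect(.016);C=rect(.036)
edge(A,-28,-50,-48,38,'plaque near')
edge(B,8,-8,-90,90,'board front')
edge(B,-130,-146,50,95,'rail foot R');edge(B,-130,-146,-95,-65,'rail foot L');edge(A,-130,-146,-45,35,'plaque far')
edge(C,-148,-164,-95,95,'rail back')
cv2.imwrite('pics/rect.png',cv2.resize(A[220:360].clip(0,255).astype(np.uint8)[:,:,::-1],None,fx=1.6,fy=1.6))
```

```text
plaque near angle -1.22 s@0 -34.91 rms 0.7
board front angle -0.01 s@0 3.11 rms 0.65
rail foot R angle -1.43 s@0 -131.48 rms 0.47
rail foot L angle 1.36 s@0 -132.11 rms 0.22
plaque far angle 0.39 s@0 -133.77 rms 0.36
rail back angle 0.42 s@0 -152.34 rms 0.12
```

View pics/rect.png

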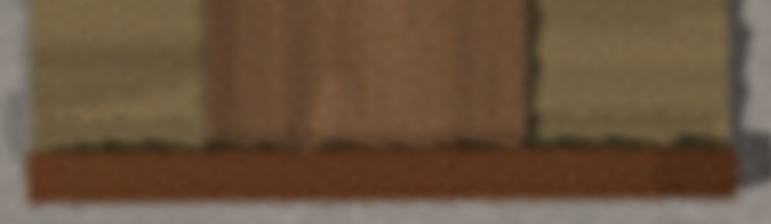

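Contact with the rail looks good. For squareness I'll press once more at the middle with the fingers almost shut, so that the rail alone sets the angle.

>>> servo_tool:
  increments:
    - [30, 60, 0, 0, 10]
    - [60, 120, 0, 0, 10]
    - [90, 180, 0, 0, 10]
    - [120, 240, 0, 0, 10]
    - [140, 300, 0, 0, 10]
    - [160, 336, 0, 0, 10]
    - [160, 336, 0, 0, 10]
    - [160, 336, -60, 0, 10]
    - [160, 336, -120, 0, 10]
    - [160, 336, -165, 0, 10]
    - [160, 336, -178.5, 0, 10]
    - [160, 336, -178.5, 0, 10]

```text
time_s: 19.08
tool_pos: [0.6111, -0.0735, 0.0454]
tool_rot: [0.0, 0.997, 0.069, 0.033]
force: [0.6, -0.9, 0.6]
opening: 0.0101
```

>>> servo_tool:
  increments:
    - [-8, -4, 0, 0, 10]
    - [-16, -6, 0, 0, 10]
    - [-23, -6.5, 0, 0, 10]
    - [-28, -7, 0, 0, 10]
    - [-32, -7.5, 0, 0, 10]
    - [-35, -8, 0, 0, 10]
    - [-37.5, -8.3, 0, 0, 10]
    - [-38, -8.3, 0, 0, 10]
    - [-38, -8.3, 0, 0, 10]

```text
time_s: 20.2
tool_pos: [0.5782, -0.0809, 0.0468]
tool_rot: [0.0, 0.997, 0.069, 0.038]
force: [6.6, 1.3, -0.7]
opening: 0.0102
```

>>> servo_tool:
  increments:
    - [6, 0.8, 0, 0, 10]
    - [20, 2.6, 0, 0, 10]
    - [30, 4, 0, 0, 10]
    - [30, 4, 40, 0, 10]
    - [30, 4, 90, 0, 10]
    - [30, 4, 140, 0, 10]
    - [-30, -100, 170, 0, 10]
    - [-80, -180, 180, 0, 10]
    - [-130, -260, 180, 0, 10]
    - [-150, -340, 180, 0, 10]
    - [-150, -400, 180, 0, 10]
    - [-150, -400, 180, 0, 10]

```text
time_s: 21.7
tool_pos: [0.4488, -0.4128, 0.2243]
tool_rot: [-0.0, 0.997, 0.069, 0.038]
force: [0.5, -0.6, 1.0]
opening: 0.0101
```

Run:
```python
from h import *
s=manip.sense();print(s['time_s'],s['tool_pos'],s['force'])
im=np.mean([snapshot('top').astype(float) for _ in range(4)],0)[190:300,255:445]
cv2.imwrite('pics/t3.png',cv2.resize(im,None,fx=4.2,fy=4.2,interpolation=cv2.INTER_CUBIC).clip(0,255)[:,:,::-1])
save('scene','s14.png')
```

```text
21.7 [ 0.44881231 -0.41283151  0.22425585] [ 0.46747341 -0.55958739  0.95198751][ WARN:0@5.488] global loadsave.cpp:1063 imwrite_ Unsupported depth image for selected encoder is fallbacked to CV_8U.
```

View pics/t3.png

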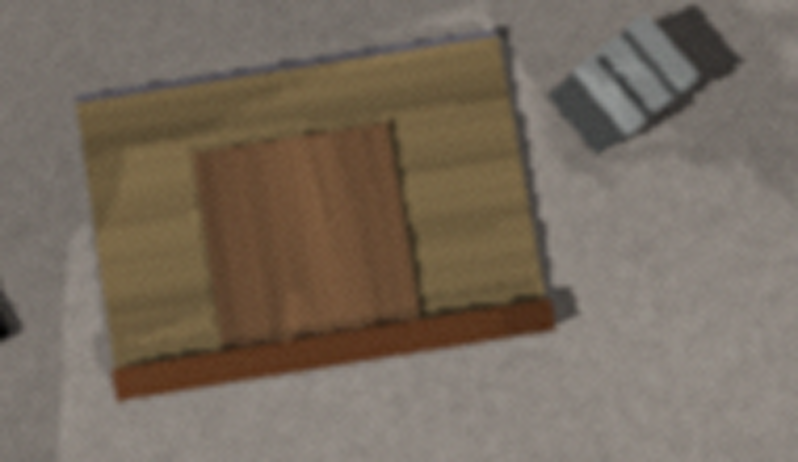

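View pics/s14.png

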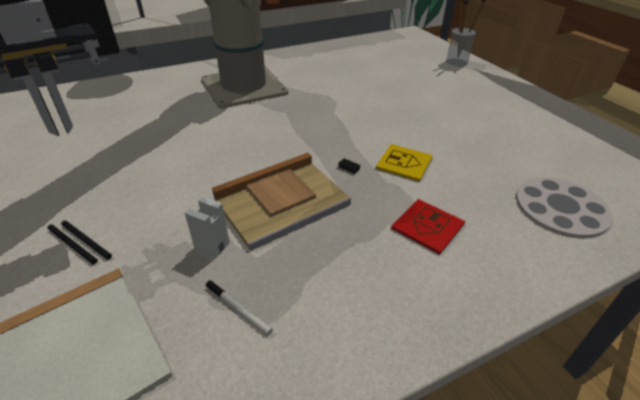

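The plaque lies plain side up and flat, with its far side along the rail at (215,345)–(418,317) in the top crop. The house (208,228), marker (240,308) and eraser (348,166) are where they were in the first scene view, and the arm is clear. I'm handing the job in.

```bash
python3 -c "
from rig import manip
print(manip.sign_off(), manip.sense()['time_s'])"
```

```text
the job is handed in; nothing more can be done
the job is handed in; nothing more can be done
```

The plaque now lies on the gluing board with its plain back up and its far side along the back rail. I handed the job in after about 22 s of robot time.

**What I did:** With both fingers spread I pushed the plaque against the board's front edge. I then raised its free edge under a push of about 7 to 9 N until it tipped over onto the board. I slid it to the rail, and pressed it once more at the middle of its near side with the fingers almost shut so the rail would square it. Then I moved the arm well clear.

**Checks that agreed:**
- **Force:** the highest I read was about 9.5 N, against the 25 N limit. Readings came only at the end of each move.
- **Rail contact:** both presses stopped at nearly the same place, x = 0.5785 m and 0.5782 m.
- **Bystanders:** the house, marker and eraser stand where they did in the first pictures.

**Checks that disagreed or were weak:**
- **Board direction:** the board's x axis runs roughly to world -x in both cameras, not -y as the text says. I followed the pictures.
- **Lift:** near 75° the fingertips slipped from the plaque's near side down onto its back, and the measured push fell to nearly zero. The plaque stayed against the strip, and I tipped it from there by pushing on its back.
- **Squareness:** the edge fits from the top camera, taken before the last press, were noisy. They scattered by about 1°, with a gap at the rail of 0.5 mm, give or take 1 mm. I judge it flush and square by the stops and the final pictures rather than by those fits.

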